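# Seat the notched sample carrier on its keyed loading nest

### The job

Among the three flat aluminium sample carriers on the lab bench, find the one whose edge notch is off-centre, pick it up by its black handle bar and seat it in the grey loading nest, turned so that its notch goes over the nest's key and the plate lies flat on the nest's floor. Leave the other two carriers where they are.

Things in the scene. Friction and masses are not known exactly. Their poses are not given: they have to be found in the camera images.
- carrier: To load: flat aluminium plate 110 x 72 x 10 mm, x -50..60, y -21..51 mm; through notch off-centre in its +y long edge, x 10..48, y 17..51. Black handle bar 50 (x) x 18 (y) mm, its top 42 mm above the underside: pinch across y. Small grey round sample at x -32, y 33. Origin: underside, below the middle of the bar; z up. 0.22 kg. Lies at any yaw up to 2.4 rad from world x.
- nest: Fixed grey tray, floor 8 mm and rim 18 mm above bench. Pocket x -60..70, y -31..61 mm. Bright steel key block on the floor at the +y wall: x 20..38, y 29..61, top 20 mm above bench. Origin: on the bench where the carrier's origin belongs; seated, carrier x, y axes point along nest x, y (not reversed), its origin 8 mm above, about 10 mm play all round. Turned end for end, it sits up on the key.
- plain_carrier: Plain carrier: lies flat on the bench, 110 x 72 x 10 mm aluminium plate with the same black handle bar and frame as the carrier, but with no notch. A bystander: leave it where it is.
- centre_carrier: Centre-notched carrier: lies flat on the bench, 110 x 72 x 10 mm aluminium plate with the same black handle bar and frame as the carrier, but with its notch (38 x 34 mm) in the middle of the +y long edge, x from -14 to 24 mm. A bystander: leave it where it is.
Things that resemble listed ones, but are neither listed nor needed, are in the scene too. Leave any blue or turquoise look-alike of the carrier alone. There is more than one size of the nest; the job needs the largest.

How it is judged:
By the outcome, as a careful person would: the job done as asked, in the order asked, and still so for the second after the job is handed in, with the robot touching nothing.
It also fails if it takes over 34 s, if anything falls off the work surface, if the arm or the gripper's body presses on something with over 40 N, if the wrist force passes 120 N, or if a joint passes its speed limit or range.

### The arm

A 6-joint arm with a two-finger parallel gripper is mounted at the origin on the work surface. World frame = base frame: x ahead of the robot, y to its left, z up, the work surface at z = 0. Lengths are in mm, angles in degrees, forces in N, time in s.
With the tool pointing down it reaches from about 300 to 850 mm from the base axis. Payload 4.2 kg.
Tool frame: the origin (TCP) lies at the very end of the fingers, on their centre line; the grasp point (between the pads) lies 19 mm behind it (env.grip_depth is the distance from the TCP to the grasp point, in mm); z points along the fingers, y is the line along which they close (so a half turn about z gives the same grasp; the last joint's range is limited). The gripper opens to 91 mm and grips with 3 to 60 N. Pads are 32 mm wide; open, the fingers measure 118 mm over their backs; the gripper's body (76 mm by 178 mm) begins 60 mm behind the grasp point.
Start: joints at [-71.161, 18.312, 89.639, -0, 72.044, -1.146], TCP at [196.522, -540.391, 213.976] pointing down, gripper open.
Joint ranges: [-177.97, 177.97], [-48.28, 115.42], [12.27, 149.76], [-77.06, 257.06], [2.81, 150.46], [-146.56, 146.56]. Speed limits (degrees/s): [147.25, 147.25, 180, 180, 180, 180].

### API

Orientations are given as [roll, pitch, yaw] about the fixed x, y, z axes, in that order (R = Rz(yaw) Ry(pitch) Rx(roll)).
In Python, from workcell import env, cams gives the robot as it stands.
- The arm moves only by the tool apply_moves, never from a script. Its argument "deltas" is a list of rows, each a list of 5 numbers: the shift along the tool's x, y, z in m, then the turn about the tool's z in rad, then the opening, from -1 (shut) to 1 (fully open), so that 0 is half open. In form: [[tx, ty, tz, roll, gripper], ...]. A call has 1 to 5 rows; each row is the pose to reach, as a shift and turn from the pose commanded when the call began, along the tool's axes at that moment; what a row does not reach only later rows make up. A row lasts 1/10 s, in which the tool goes at most 50 mm and 8.59 degrees, less where a joint would pass 70% of its speed; a pose out of reach is approached as far as the arm can. A call with a gripper value outside its range is refused whole. The fingers move at their own pace and stop on an object; "grip_force" is the grip in N (left out, the last holds). Time passes only in rows, so rows that repeat a pose let the fingers close. It gives the time, the measured TCP pose, the force, the opening and the grip force at its end, in the units of the state.
- env.state(): the state, without advancing time (a new reading comes with each control period).
- cams.grab_frame(name): name is "scene" or "side" or "wrist"; returns the picture (420x560x3 uint8, blue, green, red); there is no depth.
- cams.get_calibration(name): a dict with "mtx" (3x3 intrinsics, pixels), "k1" (the pictures are not rectified: a ray, as slopes to the right and down, at radius r is drawn at 1 + k1 r^2 times it, then the intrinsics apply), "eye" and "attitude" of the camera in the world; the wrist camera has in their place "tool_from_camera" (4x4, takes a point from camera to tool coordinates, whose origin is the TCP and whose axes are the flange's). Camera axes: x right, y down, z forward; pixel columns grow to the right and rows downward; lengths in mm; the calibration is good to about 2 mm. A picture is of the moment at which its call begins: read the wrist's pose just before it. get_calibration takes no time and is no camera call.
- env.job_done(): hands the job in; it is judged then, once.
The state is a dict: "time_s": time; "qpos": joint angles; "qvel": joint speeds; "effort": joint torques, N m; "ee_pos": TCP position; "ee_rot": TCP orientation; "force": force on the tool from outside, world axes, zero at the start; "torque": the same for the moment, N m; "gripper_width": finger opening in mm; "gripper_force": force on a finger pad.
Only numpy, scipy, OpenCV 4.12 (cv2) and the standard library are available. Lean on these libraries where they do the work, as an engineer would, in place of code of your own. Each camera call takes 0.05 s, during which the arm holds its last target. There are 200 camera calls.

## Working session

There is one attempt and no reset: what is moved stays moved. The work goes in short steps, Python scripts to look and compute and a tool call to move; the robot and the scene stay as the last step left them, time stands still between calls to the robot, and variables do not carry over. Pictures are saved under pics/ and viewed, at most 10 in all, crops included, and the job is handed in when it is done.

Besides the shell and the picture viewer there is one more tool, called after "Emit:" as name([rows], argument=value, ...), one row to a line, values as JSON. apply_moves: Moves the arm, as the interface text tells. Its arguments: {"type":"object","properties":{"deltas":{"type":"array"},"grip_force":{"type":"number"}},"required":["deltas"]}

```bash
mkdir -p pics; cat > h.py <<'E'
import numpy as np, cv2
from scipy.spatial.transform import Rotation as R
from workcell import env, cams
def cal(name):
    c=cams.get_calibration(name); return c
def ray(c,uv,T=None):
    K=np.array(c["mtx"]); x=(uv[0]-K[0,2])/K[0,0]; y=(uv[1]-K[1,2])/K[1,1]
    d=np.hypot(x,y); r=d
    for _ in range(20): r=d/(1+c["k1"]*r*r)
    s=r/d if d>0 else 1
    v=np.array([x*s,y*s,1])
    if T is None:
        A=np.array(c["attitude"]); M=A if A.shape==(3,3) else R.from_euler('xyz',A,degrees=True).as_matrix()
        return np.array(c["eye"]),M@v
    return T[:3,3],T[:3,:3]@v
def wristT(c,st):
    T=np.eye(4);T[:3,:3]=R.from_euler('xyz',st["ee_rot"],degrees=True).as_matrix();T[:3,3]=st["ee_pos"]
    return T@np.array(c["tool_from_camera"])
def px(c,uv,z,T=None):
    o,d=ray(c,uv,T); return (o+d*(z-o[2])/d[2]).round(1)
def proj(c,P,T=None):
    if T is None:
        A=np.array(c["attitude"]); M=A if A.shape==(3,3) else R.from_euler('xyz',A,degrees=True).as_matrix();o=np.array(c["eye"])
    else: M=T[:3,:3];o=T[:3,3]
    p=M.T@(np.array(P)-o);x,y=p[0]/p[2],p[1]/p[2];s=1+c["k1"]*(x*x+y*y);K=np.array(c["mtx"])
    return K[0,0]*x*s+K[0,2],K[1,1]*y*s+K[1,2]
E
python3 - <<'E'
from h import *
a=cams.grab_frame("scene");b=cams.grab_frame("side")
cv2.imwrite("pics/scene.png",cv2.resize(a,(800,600),interpolation=cv2.INTER_CUBIC))
cv2.imwrite("pics/side.png",cv2.resize(b,(800,600),interpolation=cv2.INTER_CUBIC))
print(cal("scene"),cal("side"),cal("wrist"));print(env.state())
E
```

```text
{'mtx': array([[530.70729203,   0.        , 281.03402952],
       [  0.        , 530.70729203, 210.46701555],
       [  0.        ,   0.        ,   1.        ]]), 'k1': 0.04153121356101908, 'eye': array([1209.17609042,  586.53612993, 1358.27827939]), 'attitude': array([-146.00993723,    0.68624126,  123.30802554])} {'mtx': array([[443.99158141,   0.        , 277.25544196],
       [  0.        , 443.99158141, 209.28227388],
       [  0.        ,   0.        ,   1.        ]]), 'k1': -0.024832615860233748, 'eye': array([  68.69176996,  941.02867953, 1002.74669935]), 'attitude': array([-136.68516869,   -0.17805716, -155.01642168])} {'mtx': array([[358.9821032 ,   0.        , 281.97386921],
       [  0.        , 358.9821032 , 211.78264831],
       [  0.        ,   0.        ,   1.        ]]), 'k1': -0.04666054024282281, 'tool_from_camera': array([[-2.33736852e-06, -9.60788353e-01, -2.77282780e-01,
         7.83554884e+01],
       [ 9.99999964e-01, -7.66448279e-05,  2.57145754e-04,
         1.02270510e+00],
       [-2.68314937e-04, -2.77282770e-01,  9.60788319e-01,
        -1.70961950e+02],
       [ 0.00000000e+00,  0.00000000e+00,  0.00000000e+00,
         1.00000000e+00]])}
{'time_s': 0.1, 'qpos': array([-7.11616318e+01,  1.83466274e+01,  8.96992017e+01,  1.06658878e-03,
        7.20439249e+01, -1.14532432e+00]), 'qvel': array([ 0.01815717, -0.06394105, -0.20862738,  0.02681299, -0.02225225,
        0.03776687]), 'effort': array([-3.52372754e-04, -4.13334846e+01, -2.32512277e+01,  7.28293718e-02,
        4.22196777e-02, -5.95623442e-05]), 'ee_pos': array([ 196.37379068, -539.94730096,  213.21934837]), 'ee_rot': array([-1.79910284e+02, -2.80795384e-03,  1.99833607e+01]), 'force': array([ 0.34649835, -0.29248134, -0.86272342]), 'torque': array([ 0.00417253,  0.02056067, -0.02394183]), 'gripper_force': 0.0, 'gripper_width': 91.24544509533753}
```

View pics/scene.png

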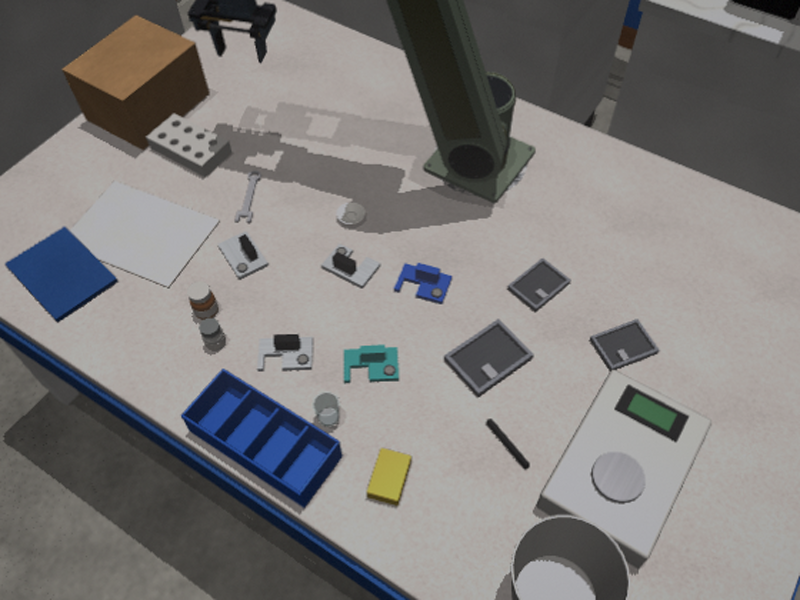

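View pics/side.png

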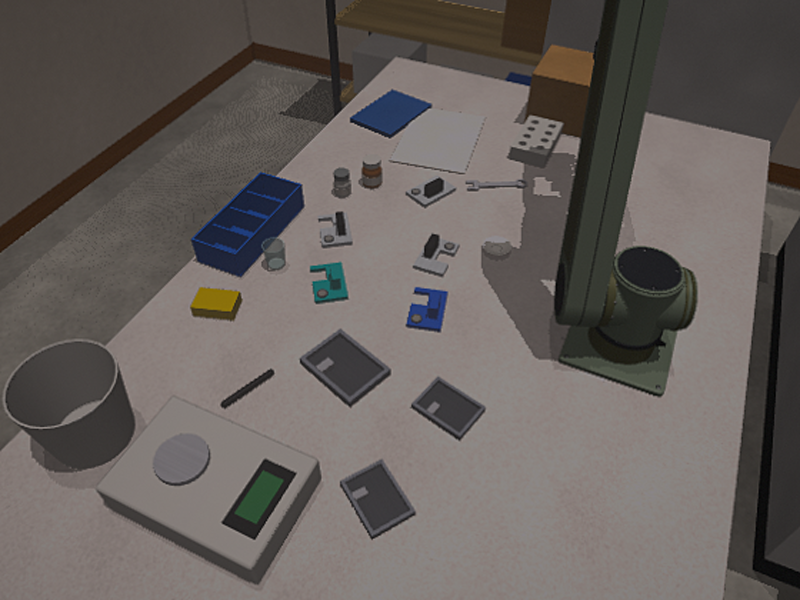

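The scene view shows white carriers at (243,255) with no notch, (350,265) with a notch facing away, and (287,350), which looks off-centre. The largest nest is at (489,356). I'll enlarge these.

```bash
python3 - <<'E'
from h import *
a=cv2.imread("pics/scene.png");b=cv2.imread("pics/side.png")
f=lambda im,x,y,s:cv2.resize(im[y:y+s*3//4,x:x+s],(400,300),interpolation=cv2.INTER_CUBIC)
o=np.vstack([np.hstack([f(a,240,310,100),f(a,310,230,100)]),np.hstack([f(a,430,310,120),f(b,400,210,100)])])
cv2.imwrite("pics/crop.png",o)
c=cal("scene");d=cal("side");k=.7
for n,p,z in [("offc bar",(287,336),42),("centre bar",(344,255),42),("plain",(248,240),42),("nest",(489,356),18)]: print(n,px(c,np.array(p)*k,z))
for n,p,z in [("offc bar",(340,213),42),("centre bar",(432,237),42),("nest",(345,365),18)]: print(n,px(d,np.array(p)*k,z))
E
```

```text
offc bar [674.7 -62.   42. ]
centre bar [443.6 -85.6  42. ]
plain [ 525.  -288.8   42. ]
nest [479.5 300.2  18. ]
offc bar [688.9 -80.1  42. ]
centre bar [456.5 -93.5  42. ]
nest [473.4 300.2  18. ]
```

View pics/crop.png

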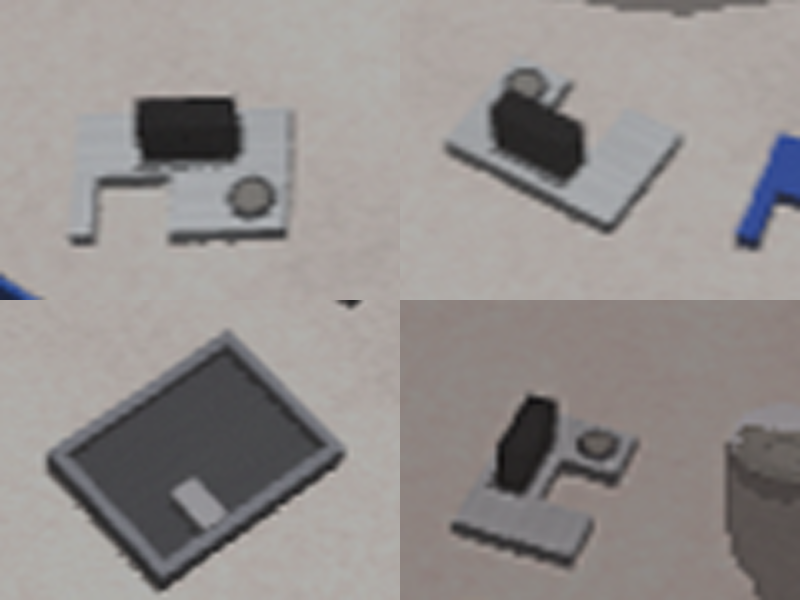

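```bash
python3 - <<'E'
from h import *
from scipy.optimize import least_squares
c=cal("scene");k=.7
def fit(obj,pix,g):
    obj=np.array(obj,float)
    def w(p):
        cs,s=np.cos(p[2]),np.sin(p[2]); return [(p[0]+cs*o[0]-s*o[1],p[1]+s*o[0]+cs*o[1],o[2]) for o in obj]
    r=least_squares(lambda p:(np.array([proj(c,q) for q in w(p)])-pix).ravel(),g,loss='soft_l1')
    print(r.x[:2].round(1),np.degrees(r.x[2]).round(1),r.fun.reshape(-1,2).round(1).tolist())
A=lambda L,o,s:(np.array(o)+np.array(L)/s)*k
pc=A([(292,109),(80,115),(287,232),(170,234),(170,180),(97,182),(95,236),(70,236),(250,196)],(240,310),4)
oc=[(-50,-21,10),(60,-21,10),(-50,51,10),(10,51,10),(10,17,10),(48,17,10),(48,51,10),(60,51,10),(-32,33,12)]
oc2=[(x,y,z) for x,y,z in oc]
for g in (90,-180,0,-90,130): fit(oc2,pc,(680,-70,np.radians(g)))
pn=A([(228,347-300),(323,447-300),(160,562-300),(68,457-300)],(430,310),10/3)
on=[(-60,-31,18),(-60,61,18),(70,61,18),(70,-31,18)]
for g in (90,0,-90,180): fit(on,pn,(480,300,np.radians(g)))
E
```

```text
[680.6 -59.3] -414.9 [[-0.0, -0.0], [-0.1, 0.2], [0.0, -0.3], [-0.3, 0.1], [0.4, -0.7], [0.1, -0.5], [-0.4, 0.2], [-0.1, 0.4], [0.4, 0.5]]
[680.6 -59.3] -54.9 [[-0.0, -0.0], [-0.1, 0.2], [0.0, -0.3], [-0.3, 0.1], [0.4, -0.7], [0.1, -0.5], [-0.4, 0.2], [-0.1, 0.4], [0.4, 0.5]]
[680.6 -59.3] -54.9 [[-0.0, -0.0], [-0.1, 0.2], [0.0, -0.3], [-0.3, 0.1], [0.4, -0.7], [0.1, -0.5], [-0.4, 0.2], [-0.1, 0.4], [0.4, 0.5]]
[680.6 -59.3] -54.9 [[-0.0, -0.0], [-0.1, 0.2], [0.0, -0.3], [-0.3, 0.1], [0.4, -0.7], [0.1, -0.5], [-0.4, 0.2], [-0.1, 0.4], [0.4, 0.5]]
[680.6 -59.3] -54.9 [[-0.0, -0.0], [-0.1, 0.2], [0.0, -0.3], [-0.3, 0.1], [0.4, -0.7], [0.1, -0.5], [-0.4, 0.2], [-0.1, 0.4], [0.4, 0.5]]
[469.2 286.5] -7580.0 [[-0.2, -0.2], [0.6, 0.3], [0.3, 0.2], [-0.8, -0.4]]
[469.2 286.5] -20.0 [[-0.2, -0.2], [0.6, 0.3], [0.3, 0.2], [-0.8, -0.4]]
[469.2 286.5] -20.0 [[-0.2, -0.2], [0.6, 0.3], [0.3, 0.2], [-0.8, -0.4]]
[446.5 293.2] 189.8 [[0.1, 33.2], [-49.9, 1.2], [-0.1, -57.3], [48.3, -25.2]]
```

```bash
cat >> h.py <<'E'
def step(cur,tgt):  # pose = x,y,z,yaw (tool down) -> tool deltas m, rad
    a=np.radians(cur[3]);d=np.array(tgt)-np.array(cur)
    return [round((d[0]*np.cos(a)+d[1]*np.sin(a))/1e3,4),round((d[0]*np.sin(a)-d[1]*np.cos(a))/1e3,4),round(-d[2]/1e3,4),round(-np.radians(d[3]),4)]
E
python3 - <<'E'
from h import *
s=np.array([196.5,-540.4,214,20]);t=np.array([680.6,-59.3,190,125.1])
w=[s+(t-s)*i/3 for i in range(4)]
for i in range(3): print(step(w[i],w[i+1]))
E
```

```text
[np.float64(0.2065), np.float64(-0.0955), np.float64(0.008), np.float64(-0.6114)]
[np.float64(0.2239), np.float64(0.0403), np.float64(0.008), np.float64(-0.6114)]
[np.float64(0.1602), np.float64(0.1616), np.float64(0.008), np.float64(-0.6114)]
```

Emit:
apply_moves([
  [0.0413, -0.0191, 0.0016, -0.1223, 1],
  [0.0826, -0.0382, 0.0032, -0.2446, 1],
  [0.1239, -0.0573, 0.0048, -0.3668, 1],
  [0.1652, -0.0764, 0.0064, -0.4891, 1],
  [0.2065, -0.0955, 0.008, -0.6114, 1],
])

```text
time_s: 0.6
ee_pos: [358.8, -378.5, 205.6]
ee_rot: [-180.0, -0.0, 55.3]
force: [0.9, -1.4, 0.4]
gripper_width: 91.3
gripper_force: 0.0
```

Emit:
apply_moves([
  [0.0448, 0.0081, 0.0016, -0.1223, 1],
  [0.0896, 0.0161, 0.0032, -0.2446, 1],
  [0.1343, 0.0242, 0.0048, -0.3668, 1],
  [0.1791, 0.0322, 0.0064, -0.4891, 1],
  [0.2239, 0.0403, 0.008, -0.6114, 1],
])

```text
time_s: 1.1
ee_pos: [520.2, -218.1, 197.6]
ee_rot: [-180.0, -0.0, 90.3]
force: [-0.2, -0.9, -0.4]
gripper_width: 91.2
gripper_force: 0.0
```

Emit:
apply_moves([
  [0.032, 0.0323, 0.0016, -0.1223, 1],
  [0.0641, 0.0646, 0.0032, -0.2446, 1],
  [0.0961, 0.097, 0.0048, -0.3668, 1],
  [0.1282, 0.1293, 0.0064, -0.4891, 1],
  [0.1602, 0.1616, 0.008, -0.6114, 1],
])

```text
time_s: 1.6
ee_pos: [681.7, -57.8, 189.3]
ee_rot: [-179.9, -0.0, 125.4]
force: [-0.3, -1.0, -0.3]
gripper_width: 91.0
gripper_force: 0.0
```

Emit:
apply_moves([
  [0, 0, 0, 0, 1],
  [0, 0, 0, 0, 1],
])

```text
time_s: 1.8
ee_pos: [680.7, -58.6, 188.7]
ee_rot: [-179.9, -0.1, 125.1]
force: [0.1, 0.3, -0.4]
gripper_width: 91.4
gripper_force: 0.0
```

```bash
python3 - <<'E'
from h import *
st=env.state();print(st["time_s"],st["ee_pos"],st["ee_rot"],st["qpos"])
a=cams.grab_frame("wrist");cv2.imwrite("pics/w1.png",a)
E
```

```text
1.8 [680.65367432 -58.61965038 188.68126292] [-1.79878556e+02 -5.94333377e-02  1.25137656e+02] [-5.86971374e+00  2.91024949e+01  7.60095494e+01 -3.60619257e-02
  7.50186005e+01 -4.09980708e+01]
```

View pics/w1.png

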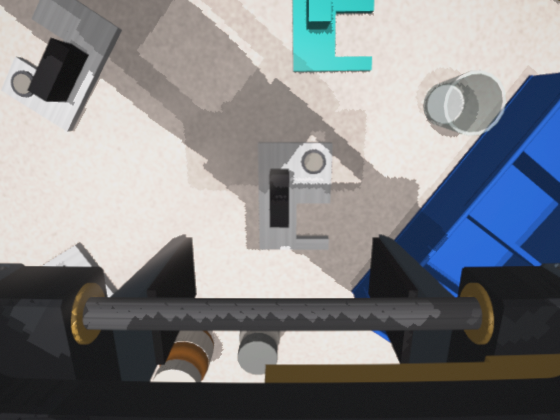

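```bash
python3 - <<'E'
from h import *
c=cal("wrist");st=env.state();T=wristT(c,st)
for p,z in [((280,169),42),((280,227),42),((270,198),42),((290,198),42),((314,160),11)]: print(px(c,p,z,T))
def P(o,x=680.6,y=-59.3,a=np.radians(-54.9)): return (x+o[0]*np.cos(a)-o[1]*np.sin(a),y+o[0]*np.sin(a)+o[1]*np.cos(a),o[2])
for o in [(-25,0,42),(25,0,42),(0,-9,42),(0,9,42),(-32,33,11),(-50,-21,10),(10,51,10),(60,-21,10),(48,17,10)]: print(o,np.round(proj(c,P(o),T)))
E
```

```text
[663.5 -40.1  42. ]
[694.7 -84.8  42. ]
[671.3 -67.2  42. ]
[686.2 -56.7  42. ]
[688.2 -18.2  11. ]
(-25, 0, 42) [283. 170.]
(25, 0, 42) [283. 223.]
(0, -9, 42) [273. 197.]
(0, 9, 42) [293. 197.]
(-32, 33, 11) [317. 157.]
(-50, -21, 10) [261. 138.]
(10, 51, 10) [334. 199.]
(60, -21, 10) [263. 245.]
(48, 17, 10) [300. 235.]
```

The wrist view agrees to within about 3 mm: the bar spans (280,169) to (280,227), and the notch lies off-centre beside the far end. I'll descend to grasp.

Emit:
apply_moves([
  [-0.001, -0.0025, 0.045, 0, 1],
  [-0.001, -0.0025, 0.09, 0, 1],
  [-0.001, -0.0025, 0.125, 0, 1],
  [-0.001, -0.0025, 0.15, 0, 1],
  [-0.001, -0.0025, 0.16, 0, 1],
])

```text
time_s: 2.35
ee_pos: [676.4, -63.0, 27.3]
ee_rot: [-179.7, -0.2, 124.9]
force: [-0.9, 0.4, -0.2]
gripper_width: 91.1
gripper_force: 0.0
```

Emit:
apply_moves([
  [0, 0, 0.007, 0, 1],
  [0, 0, 0.013, 0, 1],
  [0, 0, 0.013, 0, 1],
])

```text
time_s: 2.65
ee_pos: [679.5, -62.0, 17.5]
ee_rot: [180.0, 0.0, 125.1]
force: [-0.9, -1.2, -0.0]
gripper_width: 91.1
gripper_force: 0.0
```

Emit:
apply_moves([
  [0, 0, 0, 0, -0.4],
  [0, 0, 0, 0, -1],
  [0, 0, 0, 0, -1],
  [0, 0, 0, 0, -1],
  [0, 0, 0, 0, -1],
], grip_force=25)

```text
time_s: 3.15
ee_pos: [679.4, -61.6, 17.1]
ee_rot: [180.0, 0.0, 125.1]
force: [-1.1, -0.2, 0.0]
gripper_width: 54.4
gripper_force: 0.0
```

Emit:
apply_moves([
  [0, 0, 0, 0, -1],
  [0, 0, 0, 0, -1],
  [0, 0, 0, 0, -1],
  [0, 0, 0, 0, -1],
  [0, 0, 0, 0, -1],
])

```text
time_s: 3.65
ee_pos: [679.3, -61.7, 16.9]
ee_rot: [-180.0, 0.0, 125.1]
force: [-0.3, 0.4, -0.5]
gripper_width: 17.9
gripper_force: 25.0
```

```bash
python3 - <<'E'
from h import *
s=np.array([679.1,-61.6,117,125.1]);t=np.array([469.2,286.5,117,160])
w=[s+(t-s)*i/3 for i in range(4)]
for i in range(3): print(step(w[i],w[i+1]))
E
```

```text
[np.float64(0.1352), np.float64(0.0095), np.float64(-0.0), np.float64(-0.203)]
[np.float64(0.1305), np.float64(0.0365), np.float64(-0.0), np.float64(-0.203)]
[np.float64(0.1204), np.float64(0.0621), np.float64(-0.0), np.float64(-0.203)]
```

Emit:
apply_moves([
  [0, 0, -0.01, 0, -1],
  [0, 0, -0.03, 0, -1],
  [0, 0, -0.06, 0, -1],
  [0, 0, -0.085, 0, -1],
  [0, 0, -0.1, 0, -1],
])

```text
time_s: 4.15
ee_pos: [680.1, -61.7, 119.7]
ee_rot: [179.9, 0.1, 125.1]
force: [-0.3, -0.1, -2.8]
gripper_width: 17.9
gripper_force: 25.0
```

Emit:
apply_moves([
  [0.015, 0.001, 0, -0.02, -1],
  [0.045, 0.003, 0, -0.06, -1],
  [0.075, 0.005, 0, -0.105, -1],
  [0.105, 0.007, 0, -0.155, -1],
  [0.1352, 0.0095, 0, -0.203, -1],
])

```text
time_s: 4.65
ee_pos: [606.8, 56.1, 115.6]
ee_rot: [-179.9, -0.1, 136.9]
force: [0.6, 0.4, -2.8]
gripper_width: 17.7
gripper_force: 25.0
```

Emit:
apply_moves([
  [0.0261, 0.0073, 0, -0.04, -1],
  [0.0522, 0.0146, 0, -0.08, -1],
  [0.0783, 0.0219, 0, -0.12, -1],
  [0.1044, 0.0292, 0, -0.16, -1],
  [0.1305, 0.0365, 0, -0.203, -1],
])

```text
time_s: 5.15
ee_pos: [536.8, 171.7, 115.7]
ee_rot: [-179.9, -0.1, 148.5]
force: [0.3, -0.1, -2.3]
gripper_width: 17.7
gripper_force: 25.0
```

Emit:
apply_moves([
  [0.03, 0.0155, 0, -0.05, -1],
  [0.06, 0.031, 0, -0.1, -1],
  [0.085, 0.044, 0, -0.15, -1],
  [0.107, 0.0555, 0, -0.18, -1],
  [0.1204, 0.0621, 0, -0.203, -1],
])

```text
time_s: 5.65
ee_pos: [466.8, 287.8, 115.9]
ee_rot: [-179.9, -0.1, 160.2]
force: [0.5, -0.6, -2.8]
gripper_width: 17.9
gripper_force: 25.0
```

Emit:
apply_moves([
  [0, 0, 0, 0, -1],
  [0, 0, 0, 0, -1],
  [0, 0, 0, 0, -1],
])

```text
time_s: 5.95
ee_pos: [469.8, 285.8, 116.7]
ee_rot: [-180.0, 0.0, 159.9]
force: [-1.2, 0.0, -3.0]
gripper_width: 18.0
gripper_force: 25.0
```

```bash
python3 - <<'E'
from h import *
st=env.state();print(st["time_s"],st["ee_pos"],st["ee_rot"],st["gripper_width"])
a=cams.grab_frame("wrist");cv2.imwrite("pics/w2.png",cv2.resize(a,(800,600),interpolation=cv2.INTER_CUBIC))
c=cal("wrist");T=wristT(c,st)
def P(o,x=469.2,y=286.5,a=np.radians(-20)): return (x+o[0]*np.cos(a)-o[1]*np.sin(a),y+o[0]*np.sin(a)+o[1]*np.cos(a),o[2])
for o in [(-60,-31,18),(-60,61,18),(70,61,18),(70,-31,18),(20,29,20),(38,29,20),(20,61,20),(38,61,20)]: print(o,np.round(np.array(proj(c,P(o),T))/.7))
z=st["ee_pos"][2]-17
for o in [(-50,-21,10+z),(-50,51,10+z),(10,51,10+z),(10,17,10+z),(48,17,10+z),(60,51,10+z)]: print("car",o,np.round(np.array(proj(c,P(o,*st["ee_pos"][:2]),T))/.7))
E
```

```text
5.95 [469.76821385 285.77076878 116.69267233] [-1.79959583e+02  3.35861521e-03  1.59925046e+02] 17.97841663072847
(-60, -31, 18) [345. 190.]
(-60, 61, 18) [524. 190.]
(70, 61, 18) [509. 416.]
(70, -31, 18) [353. 416.]
(20, 29, 20) [458. 337.]
(38, 29, 20) [457. 367.]
(20, 61, 20) [515. 337.]
(38, 61, 20) [513. 367.]
car (-50, -21, np.float64(109.69267232835384)) [345. 238.]
car (-50, 51, np.float64(109.69267232835384)) [551. 238.]
car (10, 51, np.float64(109.69267232835384)) [539. 394.]
car (10, 17, np.float64(109.69267232835384)) [450. 395.]
car (48, 17, np.float64(109.69267232835384)) [447. 480.]
car (60, 51, np.float64(109.69267232835384)) [529. 504.]
```

View pics/w2.png

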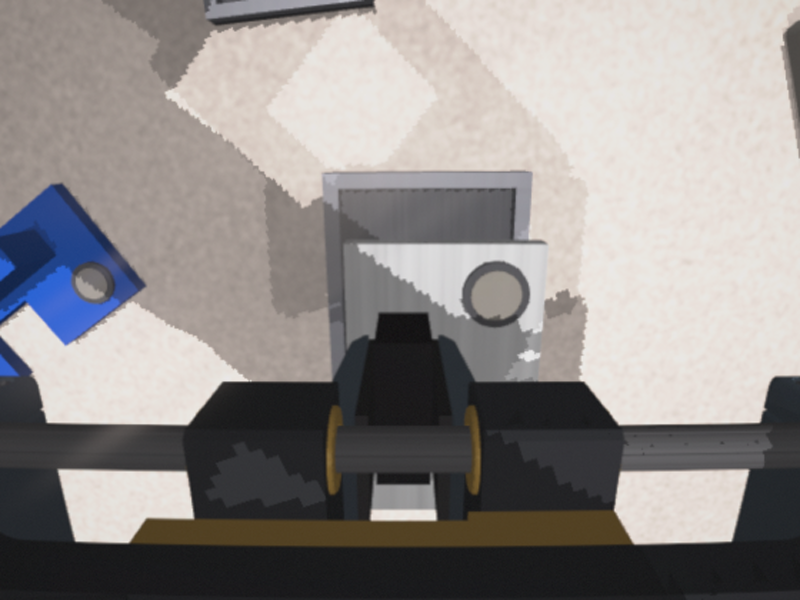

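The wrist view shows the pocket's −x edge corners at (338,188) and (516,188), and the carrier's at (343,241) and (547,241). The tray is square to the plate, and a shift of about 2.5 mm is needed. I'll lower it.

Emit:
apply_moves([
  [0.0015, -0.0025, 0.01, 0, -1],
  [0.0015, -0.0025, 0.03, 0, -1],
  [0.0015, -0.0025, 0.05, 0, -1],
  [0.0015, -0.0025, 0.06, 0, -1],
  [0.0015, -0.0025, 0.065, 0, -1],
])

```text
time_s: 6.5
ee_pos: [466.8, 283.9, 50.5]
ee_rot: [-179.9, -0.1, 159.9]
force: [-0.7, 0.5, -3.2]
gripper_width: 18.2
gripper_force: 25.0
```

Emit:
apply_moves([
  [0, 0, 0, 0, -1],
])

```text
time_s: 6.6
ee_pos: [467.2, 284.3, 51.4]
ee_rot: [-179.9, -0.0, 159.9]
force: [-0.2, -0.3, -3.0]
gripper_width: 17.6
gripper_force: 25.0
```

```bash
python3 - <<'E'
from h import *
print(env.state()["ee_pos"])
a=cams.grab_frame("scene");b=cams.grab_frame("side")
f=lambda im,x,y:cv2.resize(im[y:y+90,x:x+60],(400,600),interpolation=cv2.INTER_CUBIC)
cv2.imwrite("pics/c3.png",np.hstack([f(a,310,195),f(b,210,210)]))
E
```

```text
[467.20534751 284.34729797  51.35087544]
```

View pics/c3.png

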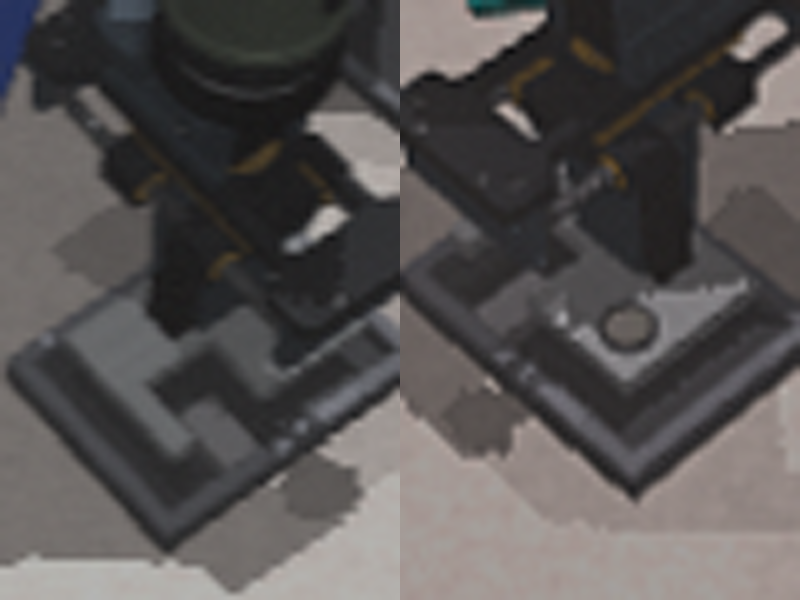

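In both enlarged views the notch arm (around (160,430), left view) straddles the key (around (220,430)), and the plate is inside the rim. I'll continue down.

Emit:
apply_moves([
  [0, 0, 0.007, 0, -1],
  [0, 0, 0.014, 0, -1],
  [0, 0, 0.02, 0, -1],
  [0, 0, 0.024, 0, -1],
  [0, 0, 0.025, 0, -1],
])

```text
time_s: 7.2
ee_pos: [466.9, 284.5, 26.2]
ee_rot: [-179.9, -0.0, 160.0]
force: [0.3, -0.1, -1.8]
gripper_width: 18.0
gripper_force: 25.0
```

Emit:
apply_moves([
  [0, 0, 0.001, 0, -1],
  [0, 0, 0.002, 0, -1],
  [0, 0, 0.002, 0, -1],
])

```text
time_s: 7.5
ee_pos: [467.5, 284.8, 25.0]
ee_rot: [180.0, 0.0, 160.0]
force: [0.3, 0.0, -2.1]
gripper_width: 17.9
gripper_force: 25.0
```

Emit:
apply_moves([
  [0, 0, 0.0005, 0, -1],
  [0, 0, 0.001, 0, -1],
  [0, 0, 0.001, 0, -1],
])

```text
time_s: 7.8
ee_pos: [467.5, 284.8, 24.9]
ee_rot: [180.0, 0.0, 160.0]
force: [-2.3, -2.2, 5.5]
gripper_width: 17.8
gripper_force: 25.0
```

Emit:
apply_moves([
  [0, 0, 0, 0, -0.5],
  [0, 0, 0, 0, -0.3],
  [0, 0, 0, 0, -0.3],
  [0, 0, 0, 0, -0.3],
  [0, 0, 0, 0, -0.3],
])

```text
time_s: 8.3
ee_pos: [467.4, 284.7, 23.8]
ee_rot: [-180.0, 0.0, 160.0]
force: [0.7, 0.1, -0.9]
gripper_width: 32.0
gripper_force: 0.0
```

Emit:
apply_moves([
  [0, 0, -0.01, 0, -0.3],
  [0, 0, -0.03, 0, -0.3],
  [0, 0, -0.06, 0, -0.3],
  [0, 0, -0.1, 0, -0.3],
  [0, 0, -0.14, 0, -0.3],
])

```text
time_s: 8.8
ee_pos: [467.0, 284.5, 165.8]
ee_rot: [-180.0, -0.0, 160.0]
force: [0.5, -0.0, -0.7]
gripper_width: 32.1
gripper_force: 0.0
```

Emit:
apply_moves([
  [0, 0, -0.03, 0, -0.3],
  [0, 0, -0.05, 0, -0.3],
  [0, 0, -0.05, 0, -0.3],
])

```text
time_s: 9.1
ee_pos: [468.9, 285.6, 217.9]
ee_rot: [179.7, 0.3, 160.0]
force: [0.5, 0.6, -0.3]
gripper_width: 31.8
gripper_force: 0.0
```

```bash
python3 - <<'E'
from h import *
st=env.state();print(st["time_s"],st["ee_pos"])
a=cams.grab_frame("scene");b=cams.grab_frame("side");w=cams.grab_frame("wrist")
f=lambda im,x,y:cv2.resize(im[y:y+75,x:x+75],(300,300),interpolation=cv2.INTER_CUBIC)
cv2.imwrite("pics/c4.png",np.hstack([w[:300,60:560],np.vstack([f(a,305,205),f(b,205,220)])[::2,::2] if 0 else cv2.resize(np.vstack([f(a,305,205),f(b,205,220)]),(300,300))]) if 0 else np.hstack([cv2.resize(w,(500,600)),np.vstack([f(a,305,205),f(b,205,220)])]))
E
```

```text
9.1 [468.86217498 285.62612316 217.91887491]
```

View pics/c4.png

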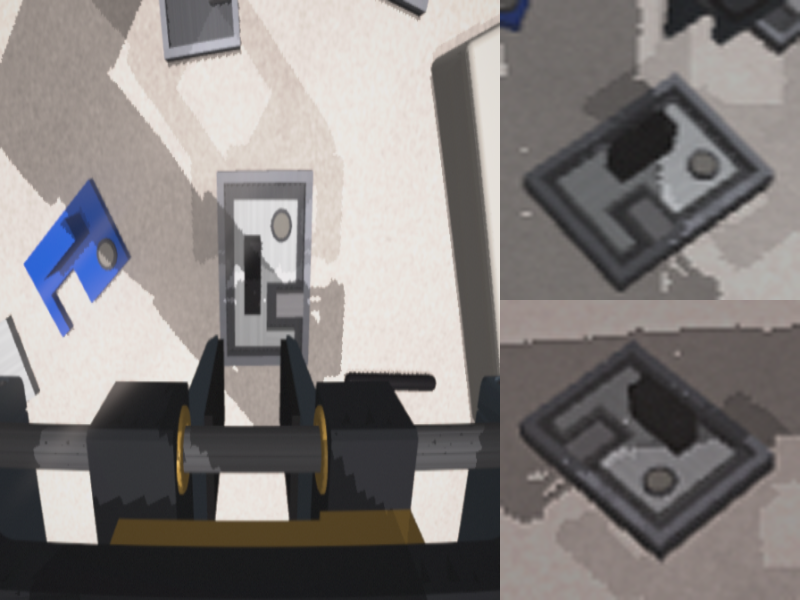

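The wrist view shows the plate lying flat and centred in the pocket. The notch surrounds the key at (288,303), with even gaps all round, and the fingers are clear.

```bash
python3 -c "
from workcell import env
print(env.job_done())"
```

```text
the job is handed in; nothing more can be done
None
```

The carrier with the off-centre notch is seated flat in the largest nest with its notch over the key; the other two carriers were not touched, and the job was handed in at about 9 s of the 34 s limit.

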